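# Record a show-how clip: which knob goes on which shaft

## Robot

A 6-joint arm with a two-finger parallel gripper is mounted at the origin on the work surface. World frame = base frame: x ahead of the robot, y to its left, z up, the work surface at z = 0. Lengths are in mm, angles in rad, forces in N, time in s.
With the tool pointing down it reaches from about 275 to 750 mm from the base axis. Payload 10.2 kg.
Tool frame: the origin (TCP) lies between the finger pads, 19 mm behind the fingertips; this is the grasp point; z points along the fingers, y is the line along which they close (so a half turn about z gives the same grasp; the last joint's range is limited). The gripper opens to 85 mm and grips with 20 to 120 N. Pads are 22 mm wide; open, the fingers measure 114 mm over their backs; the gripper's body (76 mm by 85 mm) begins 54 mm behind the grasp point. The pads swing forward as they close: fully open they stand 13 mm farther back than shut.
Start: joints at [0.924, 0.313, 1.498, -0, 1.331, -0.223], TCP at [215.907, 478.555, 249.994] pointing down, gripper open.
Joint ranges: [-2.94, 2.94], [-0.97, 2.17], [0.19, 2.56], [-1.23, 4.37], [0.02, 3.11], [-2.88, 2.88]. Speed limits (rad/s): [2.39, 2.39, 3.01, 3.14, 3.14, 3.14].

## Interface

Orientations are given as a unit quaternion [w, x, y, z].
In Python, from rig import ctrl gives the robot as it stands.
- The arm moves only by the shell command python3 -m inch 'ROWS' [OPENING] [FORCE]. ROWS is text: rows parted by semicolons, each of 6 numbers parted by spaces: the shift along the tool's x, y, z in mm, then the turn, a rotation vector about the tool's x, y, z in units of 6 degrees (1.0 is 6 degrees). A call has exactly 10 rows; each row shifts and turns the commanded pose from where the row before left it, along the tool's axes as they then stand; what a row does not reach is not made up. A row lasts 1/12 s, in which the tool goes at most 41.7 mm and 7.16 degrees, less where a joint would pass 70% of its speed; a pose out of reach is approached as far as the arm can. A call with a gripper value outside its range is refused whole. OPENING is the opening, from 0 (shut) to 1 (fully open), set as the call begins (- or left out, the last holds). The fingers move at their own pace and stop on an object; FORCE is the grip in N (left out, the last holds). Time passes only in rows, so rows that do not move let the fingers close, or fill a call up. It gives the time, the measured TCP pose, the force, the opening and the grip force at its end, in the units of the state.
- ctrl.sense(): the state, without advancing time (a new reading comes with each control period).
- ctrl.capture(name): name is "side" or "top"; returns a dict with "image" (400x640x3 uint8, red, green, blue), "intrinsics" (3x3 intrinsics, pixels), "rvec" (rotation vector, rad) and "tvec" (3), from world to camera coordinates, as OpenCV has them. Camera axes: x right, y down, z forward; pixel columns grow to the right and rows downward; lengths in mm; the calibration is good to about 2 mm. A picture is of the moment at which its call begins. There is no depth.
- ctrl.finish_job(): hands the job in; it is judged then, once.
The state is a dict: "time_s": time; "joints": joint angles; "dq": joint speeds; "tau": joint torques, N m; "eef_pos": TCP position; "ee_rot": TCP orientation; "force": force on the tool from outside, world axes, zero at the start; "wrist_torque": the same for the moment, N m; "grip_width": opening from 0.0 (shut) to 1.0 (fully open); "grip_force": force on a finger pad.
Only numpy, scipy, OpenCV 4.12 (cv2) and the standard library are available. Lean on these libraries where they do the work, as an engineer would, in place of code of your own. Each camera call takes 0.05 s, during which the arm holds its last target. There are 200 camera calls.

## Task

Record a short how-to clip at the microscope repair bench: first press the red record button down fully, then point at the loose black focus knob on the green mat, holding the fingertips two or three centimetres above its middle for a good two seconds. Then point in the same way, from above, at the middle of the bare brass shaft that it belongs on, on the white focus carriage, and finish there, still pointing at it. Only point: do not touch, shift or pick up the knob, the carriage or any other part lying on the mat.

Things in the scene. Friction and masses are not known exactly. Their poses are not given: they have to be found in the camera images.
- record (a joint): the red record button's travel: 0 when up, 0.006 m when fully down; a spring returns it, fully down takes 5 N
- record_top (a point): centre of the top of the red button cap (round, 30 mm across, pressed straight down), which stands in a low black housing on a grey control pad (90 x 120 mm, 28 mm high) fixed on the table, to the left or the right of the green mat
- focus_knob: the loose focus knob: black ribbed round knob, 45 mm across and 30 mm high, with a silver disc in the middle of its top, standing on its flat back on the green mat (2 mm thick). Origin at the centre of its underside, z up. It weighs little and slides when touched
- focus_knob_top (a point): centre of the top face of the loose focus knob, 30 mm above its underside
- carriage: the dismounted focus carriage, fixed on the table across the mat from the button: white block 58 x 55 mm, 96 mm high, on a grey foot; a white ring holder 92 mm across, top at 86 mm, reaches out on its +x side (ring centre 95 mm from the origin). A black knob 43 mm across is fitted at its +y side, the bare shaft at -y. Origin: centre of the underside, z up; turned up to 0.6 rad about z
- bare_shaft (a point): point on the top of the bare brass shaft, at the middle of its length: the shaft is level, 10 mm thick, 34 mm long, sticks out along the carriage's -y, its top 67 mm above the table; the point lies 23 mm from the white block's side face and 17 mm from the shaft's free end
- black_ring: bystander: flat black ring, 64 mm outside, 38 mm hole, 5 mm thick, lying on the mat; origin at the centre of its underside
- bottle_cap: bystander: white round screw cap, 48 mm across, 28 mm high, on the mat; origin at the centre of its underside
- zoom_knob: bystander: small grey stepped knob, 34 mm across the foot, 24 mm high, on the mat; origin at the centre of its underside
- screwdriver: bystander: screwdriver with an orange handle, 190 mm long, lying across the far edge of the mat; origin under its middle, x along the blade
Things that resemble listed ones, but are neither listed nor needed, are in the scene too. What is shaped like the focus_knob but orange is not meant.

How it is judged (in metres and radians):
On the way, in this order (a step that is already met when the one before it is completed fails the run):
1. the red record button is pressed down (at least 4 of its 6 mm) (value of joint record above 0.004 m), for 0.05 s.
2. the tool point dwells 1.5 s just above the loose focus knob (within 22 mm sideways of its middle, 10 to 80 mm above its top) (horizontal distance between the grasp point and focus_knob_top below 0.022 m and z of the grasp point in the frame of focus_knob_top between 0.01 and 0.08 m), for 1.5 s.
At the end, for the whole second after the job is handed in: The tool point rests just above the bare brass shaft (within 22 mm sideways of the shaft's middle, 10 to 80 mm above its top), touching nothing; the button is up again; the knob stands upright and the knob and all bystanders lie within 8 mm of where they started (horizontal distance between the grasp point and bare_shaft below 0.022 m and z of the grasp point in the frame of bare_shaft between 0.01 and 0.08 m and value of joint record below 0.002 m and distance of each of focus_knob, black_ring, bottle_cap, zoom_knob, screwdriver from where it was at the start of the episode below 0.008 m and angle between focus_knob's own z axis and vertical below 0.1 rad and linear speed of focus_knob below 0.02 m/s).
It fails at once if the focus knob or another loose part is touched by the robot (contact force between any of the fingers, the arm and focus_knob above 0.3 N or contact force between any of the fingers, the arm and black_ring above 0.3 N or contact force between any of the fingers, the arm and bottle_cap above 0.3 N or contact force between any of the fingers, the arm and zoom_knob above 0.3 N or contact force between any of the fingers, the arm and screwdriver above 0.3 N).
It fails at once if the focus carriage or its shaft is touched by the robot (contact force between any of the fingers, the arm and carriage above 0.3 N).
It fails at once if a loose part is shifted or lifted more than 8 mm (distance of any of focus_knob, black_ring, bottle_cap, zoom_knob, screwdriver from where it was at the start of the episode above 0.008 m).
It also fails if it takes over 51 s, if anything falls off the work surface, if the arm or the gripper's body presses on something with over 40 N, if the wrist force passes 120 N, or if a joint passes its speed limit or range.

## Working session

There is one attempt and no reset: what is moved stays moved. The work goes in short steps, Python scripts to look and compute and a shell command to move; the robot and the scene stay as the last step left them, time stands still between calls to the robot, and variables do not carry over. Pictures are saved under pics/ and viewed, at most 10 in all, crops included, and the job is handed in when it is done.

```bash
mkdir -p pics; cat > h.py <<'E'
import numpy as np,cv2
from rig import ctrl
def cap(n,f):
    c=ctrl.capture(n); cv2.imwrite(f'pics/{f}.png',c['image'][...,::-1]); np.savez(f'pics/{f}.npz',**c); return c
def ray(f,uv,z):
    c=np.load(f'pics/{f}.npz'); R=cv2.Rodrigues(c['rvec'])[0]; t=c['tvec'].ravel()
    d=R.T@np.linalg.inv(c['intrinsics'])@[*uv,1]; o=-R.T@t
    return o+d*(z-o[2])/d[2]
def proj(f,p):
    c=np.load(f'pics/{f}.npz'); return cv2.projectPoints(np.array([p],float),c['rvec'],c['tvec'],c['intrinsics'],None)[0].ravel()
E
python3 - <<'E'
from h import *
cap('top','t0');cap('side','s0')
s=ctrl.sense();print(s['time_s'],s['eef_pos'],s['ee_rot'],s['force'])
E
```

```text
0.1 [215.75311432 478.38462496 249.47432107] [-2.44981747e-04  2.10274212e-01  9.77642262e-01 -5.51523901e-04] [0.17905295 0.03060261 0.00612541]
```

View pics/t0.png

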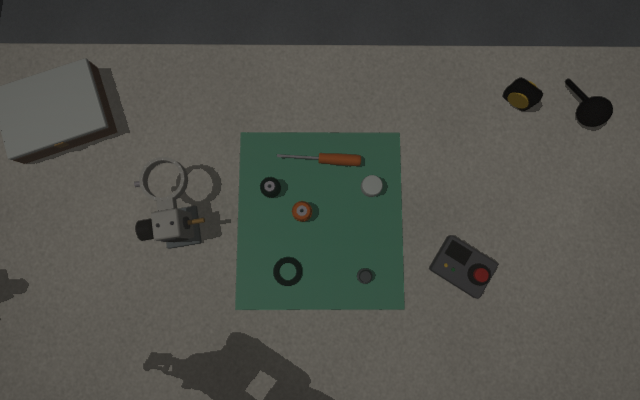

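View pics/s0.png

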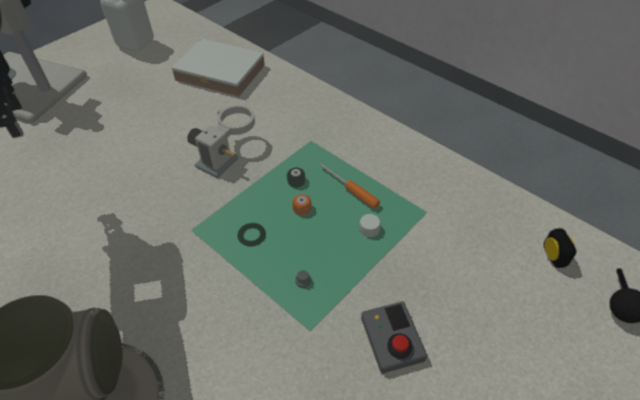

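Candidates in the top view:
- **Loose knob:** the black one with a silver disc at (270,187) matches the description. I rule out the orange twin (302,211), the grey zoom knob (365,276), the fitted carriage knob (145,230) and the black round thing (595,110).
- **Button:** red, at (481,275).
- **Shaft:** brass, at (197,221). The streak at (225,221) is its shadow.

Next I'll measure these and check one close crop.

```bash
python3 - <<'E'
from h import *
def blobs(f,lo,hi,mina=8):
    h=cv2.cvtColor(np.load(f'pics/{f}.npz')['image'],cv2.COLOR_RGB2HSV)
    m=cv2.inRange(h,np.array(lo),np.array(hi)); n,l,s,c=cv2.connectedComponentsWithStats(m)
    return [(c[i].round(1).tolist(),s[i].tolist()) for i in range(1,n) if s[i][4]>=mina]
for f in('t0','s0'):
    print(f,'red',blobs(f,(0,170,90),(5,255,255)),blobs(f,(174,150,90),(180,255,255)))
    print('brass',blobs(f,(9,90,70),(25,255,255)))
    c=np.load(f'pics/{f}.npz');R=cv2.Rodrigues(c['rvec'])[0];print('cam',(-R.T@c['tvec'].ravel()).round())
def tri(a,b):
    P=[]
    for f in('t0','s0'):
        c=np.load(f'pics/{f}.npz');P.append(c['intrinsics']@np.c_[cv2.Rodrigues(c['rvec'])[0],c['tvec'].ravel()])
    X=cv2.triangulatePoints(P[0],P[1],np.array(a,float),np.array(b,float)).ravel();return X[:3]/X[3]
print('btn',tri((481,275),(400.5,344)),'knob',tri((269.5,186.5),(296.5,173)),'shaft',tri((197,221),(229,152)))
print(ray('t0',(269.5,186.5),32),ray('t0',(197,221),67),ray('t0',(481,275),45))
a=np.load('pics/t0.npz')['image'];b=np.load('pics/s0.npz')['image']
A=cv2.resize(a[150:260,125:325],(800,440),interpolation=2);
B=cv2.resize(b[110:230,180:330],None,fx=4,fy=4,interpolation=2)
cv2.imwrite('pics/ct.png',A[...,::-1]);cv2.imwrite('pics/cs.png',B[...,::-1])
E
```

```text
t0 red [] []
brass [([532.3, 83.0], [529, 81, 8, 6, 11]), ([521.9, 95.5], [515, 93, 13, 9, 29]), ([58.0, 143.5], [54, 142, 9, 4, 12]), ([339.6, 158.6], [319, 153, 42, 12, 408]), ([300.0, 210.9], [292, 201, 18, 20, 187]), ([197.3, 220.4], [192, 218, 12, 5, 40]), ([445.5, 264.7], [444, 263, 4, 4, 14])]
cam [490.  -3. 823.]
s0 red [([400.2, 342.4], [392, 335, 17, 16, 196])] []
brass [([228.7, 152.3], [224, 149, 11, 7, 35]), ([362.2, 194.1], [345, 180, 35, 29, 385]), ([301.6, 205.4], [293, 194, 18, 21, 254]), ([551.5, 247.9], [544, 237, 15, 23, 266]), ([571.3, 240.0], [569, 237, 5, 8, 15]), ([376.4, 316.8], [375, 315, 4, 5, 16])]
cam [  53. -501.  901.]
btn [ 435.95192984 -339.27676833   44.98714472] knob [627.55414151 109.13311385  31.25039398] shaft [547.37314015 253.84852817  66.32702508]
[626.13196616 110.11229222  32.        ] [547.70005059 253.2801795   67.        ] [ 435.82541312 -339.15826866   45.        ]
```

View pics/ct.png

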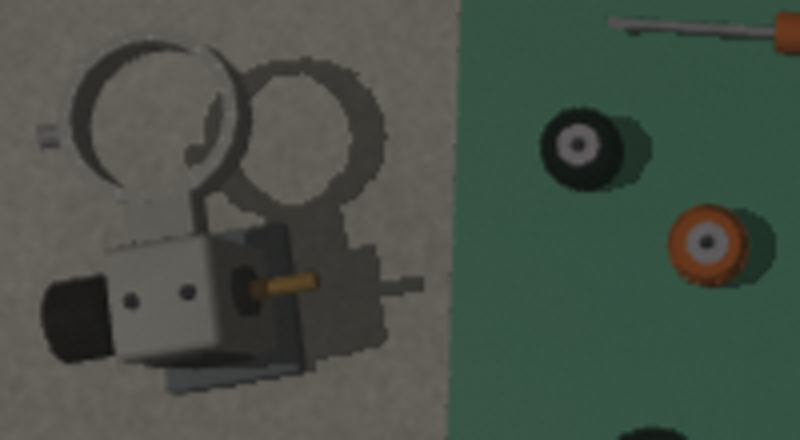

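View pics/cs.png

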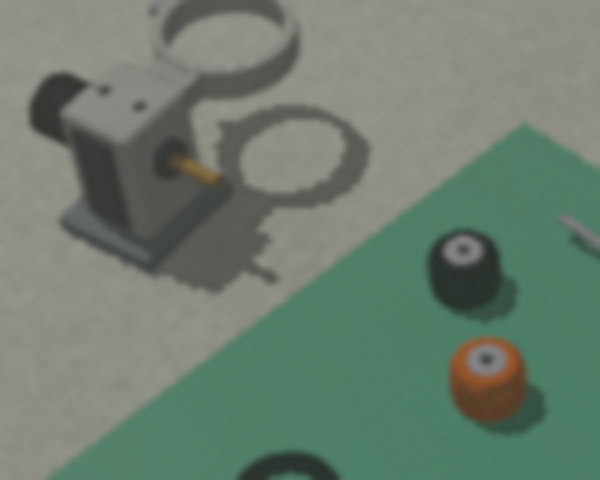

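The crops confirm the choice. The black knob's silver disc is at crop (578,145), the orange one sits apart at (707,243), and the brass shaft runs from (250,288) to (318,280) in the top crop. I'll shut the gripper and travel high to the button.

```bash
python3 -m inch '-18 -22 0 0 0 0; -18 -22 0 0 0 0; -18 -22 0 0 0 0; -18 -22 0 0 0 0; -18 -22 0 0 0 0; -18 -22 0 0 0 0; -18 -22 0 0 0 0; -18 -22 0 0 0 0; -18 -22 0 0 0 0; -18 -22 0 0 0 0' 0
python3 -m inch '-18 -22 0 0 0 0; -18 -22 0 0 0 0; -18 -22 0 0 0 0; -18 -22 0 0 0 0; -18 -22 0 0 0 0; -18 -22 0 0 0 0; -18 -22 0 0 0 0; -18 -22 0 0 0 0; -18 -22 0 0 0 0; -18 -22 0 0 0 0'
python3 -m inch '-18 -22 0 0 0 0; -18 -22 0 0 0 0; -18 -22 0 0 0 0; -18 -22 0 0 0 0; -18 -22 0 0 0 0; -18 -22 0 0 0 0; -18 -22 0 0 0 0; -18 -22 0 0 0 0; -18 -22 0 0 0 0; 0 0 0 0 0 0'
cat >> h.py <<'E'
from scipy.spatial.transform import Rotation as Ro
def to(p):
    s=ctrl.sense(); q=np.array(s['ee_rot']); R=Ro.from_quat(q[[1,2,3,0]])
    print('t',s['time_s'],'pos',np.round(s['eef_pos'],1),'f',np.round(s['force'],1),'tool shift',np.round(R.inv().apply(np.array(p)-s['eef_pos']),1),'tilt',R.apply([0,0,1]).round(3))
E
python3 -c "
from h import *
to((436,-339,100))"
```

```text
time_s: 0.93
eef_pos: [289.4, 202.7, 249.9]
ee_rot: [-0.0, 0.21, 0.978, -0.0]
force: [0.4, -0.1, -0.0]
grip_width: -0.0
grip_force: 0.0
time_s: 1.77
eef_pos: [363.1, -72.0, 249.9]
ee_rot: [-0.0, 0.21, 0.978, 0.0]
force: [0.9, 0.3, 0.0]
grip_width: -0.001
grip_force: 0.0
time_s: 2.6
eef_pos: [429.5, -321.4, 248.9]
ee_rot: [-0.0, 0.212, 0.977, -0.0]
force: [0.3, -0.4, -0.7]
grip_width: 0.0
grip_force: 0.0
t 2.6 pos [ 429.5 -321.4  248.9] f [ 0.3 -0.4 -0.7] tool shift [-13.2 -13.3 148.9] tilt [-0.001 -0.    -1.   ]
```

```bash
python3 -m inch '-6 -6 15 0 0 0; -6 -7 20 0 0 0; 0 0 20 0 0 0; 0 0 20 0 0 0; 0 0 20 0 0 0; 0 0 20 0 0 0; 0 0 20 0 0 0; 0 0 15 0 0 0; 0 0 0 0 0 0; 0 0 0 0 0 0'
python3 -c "
from h import *
to((436,-339,57))
a=cap('top','t1')['image'][200:330,390:560];b=cap('side','s1')['image'][270:400,320:490]
cv2.imwrite('pics/c1.png',cv2.resize(np.hstack([a,b]),None,fx=2.3,fy=2.3,interpolation=2)[...,::-1])"
```

```text
time_s: 3.43
eef_pos: [434.8, -334.0, 99.8]
ee_rot: [-0.001, 0.21, 0.978, 0.0]
force: [0.3, -0.2, 1.2]
grip_width: 0.001
grip_force: 0.0
t 3.4333 pos [ 434.8 -334.    99.8] f [ 0.3 -0.2  1.2] tool shift [-3.2 -4.1 42.8] tilt [-0.001  0.001 -1.   ]
```

View pics/c1.png

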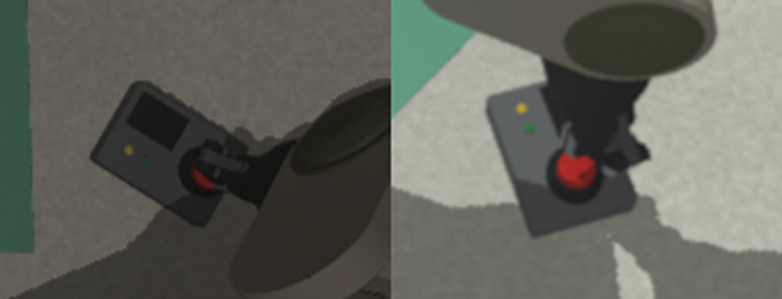

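The fingertips (crop (220,160) in the top half) stand over the red cap at (207,175), as expected with parallax, and the cap is visible at (577,170) in the side half. I'll press, then release.

```bash
python3 -m inch '-3 -4 0 0 0 0; 0 0 10 0 0 0; 0 0 10 0 0 0; 0 0 8 0 0 0; 0 0 4 0 0 0; 0 0 4 0 0 0; 0 0 3 0 0 0; 0 0 3 0 0 0; 0 0 0 0 0 0; 0 0 0 0 0 0'
```

```text
time_s: 4.37
eef_pos: [435.9, -339.1, 62.0]
ee_rot: [-0.0, 0.21, 0.978, -0.0]
force: [-15.3, 13.6, 46.1]
grip_width: 0.002
grip_force: 22.7
```

```bash
python3 -c "
from h import *
to((436,-339,100))
a=np.load('pics/s1.npz')['image'][315:375,365:445];b=cap('side','s2')['image'][315:375,365:445]
cv2.imwrite('pics/c2.png',cv2.resize(np.hstack([a,b]),None,fx=5,fy=5,interpolation=2)[...,::-1])"
```

```text
t 4.3667 pos [ 435.9 -339.1   62. ] f [-15.3  13.6  46.1] tool shift [ -0.    0.1 -38. ] tilt [-0.001 -0.    -1.   ]
```

View pics/c2.png

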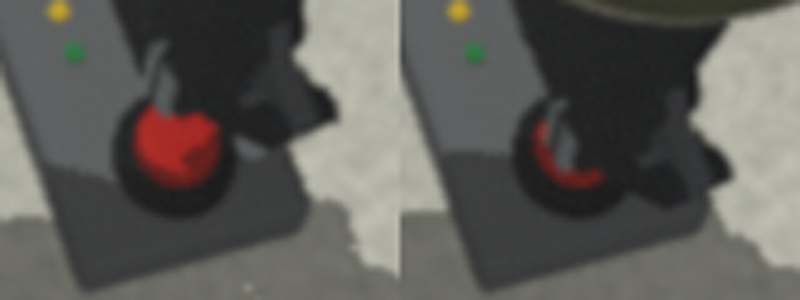

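```bash
H='; 0 0 0 0 0 0'
python3 -m inch '0 0 -3.5 0 0 0; 0 0 0 0 0 0; 0 0 0 0 0 0; 0 0 0 0 0 0; 0 0 0 0 0 0; 0 0 0 0 0 0; 0 0 0 0 0 0; 0 0 0 0 0 0; 0 0 0 0 0 0; 0 0 0 0 0 0' | sed -n '2p;4p'
python3 -m inch '0 0 -1.5 0 0 0; 0 0 0 0 0 0; 0 0 0 0 0 0; 0 0 0 0 0 0; 0 0 0 0 0 0; 0 0 0 0 0 0; 0 0 0 0 0 0; 0 0 0 0 0 0; 0 0 0 0 0 0; 0 0 0 0 0 0' | sed -n '2p;4p'
python3 -m inch '0 0 -2 0 0 0; 0 0 0 0 0 0; 0 0 0 0 0 0; 0 0 0 0 0 0; 0 0 0 0 0 0; 0 0 0 0 0 0; 0 0 0 0 0 0; 0 0 0 0 0 0; 0 0 0 0 0 0; 0 0 0 0 0 0' | sed -n '2p;4p'
python3 -m inch '0 0 -2 0 0 0; 0 0 0 0 0 0; 0 0 0 0 0 0; 0 0 0 0 0 0; 0 0 0 0 0 0; 0 0 0 0 0 0; 0 0 0 0 0 0; 0 0 0 0 0 0; 0 0 0 0 0 0; 0 0 0 0 0 0' | sed -n '2p;4p'
python3 -m inch '0 0 -8 0 0 0; 0 0 -20 0 0 0; 0 0 -20 0 0 0; 0 0 -20 0 0 0; 0 0 -20 0 0 0; 0 0 -10 0 0 0; 0 0 0 0 0 0; 0 0 0 0 0 0; 0 0 0 0 0 0; 0 0 0 0 0 0' | sed -n '2p;4p'
python3 -c "
from h import *
to((626.5,109.5,160))"
```

```text
eef_pos: [436.3, -339.4, 62.6]
force: [-3.6, 3.0, 12.3]
eef_pos: [436.2, -339.4, 63.1]
force: [0.0, 0.6, 4.6]
eef_pos: [436.1, -339.4, 65.0]
force: [2.7, 0.7, 3.6]
eef_pos: [436.0, -339.3, 67.0]
force: [1.2, -0.2, 2.6]
eef_pos: [435.7, -338.9, 163.7]
force: [0.1, 0.1, 0.4]
t 8.5833 pos [ 435.7 -338.9  163.7] f [0.1 0.1 0.4] tool shift [ 10.5 487.2   4.2] tilt [-0.002  0.002 -1.   ]
```

The spring force falls steadily on release (4.6, 3.6, 2.6 N from z 63 to 67), so the button had bottomed out and was pressed fully. Now to the knob.

```bash
python3 -m inch '1 20 0 0 0 0; 1 30 0 0 0 0; 1 30 0 0 0 0; 1 30 0 0 0 0; 1 30 0 0 0 0; 1 30 0 0 0 0; 1 30 0 0 0 0; 1 30 0 0 0 0; 1 30 0 0 0 0; 1 30 0 0 0 0' | sed -n '2p'
python3 -m inch '0 30 0 0 0 0; 0 30 0 0 0 0; 0 30 0 0 0 0; 0 30 0 0 0 0; 0 30 0 0 0 0; 0 27 0 0 0 0; 0 20 0 0 0 0; 0 0 0 0 0 0; 0 0 0 0 0 0; 0 0 0 0 0 0'
python3 -c "
from h import *
to((626.5,109.5,76))"
```

```text
eef_pos: [546.2, -69.3, 164.1]
time_s: 10.25
eef_pos: [626.8, 108.0, 164.2]
ee_rot: [-0.001, 0.21, 0.978, -0.0]
force: [0.3, 1.0, -1.0]
grip_width: -0.004
grip_force: 0.0
t 10.25 pos [626.8 108.  164.2] f [ 0.3  1.  -1. ] tool shift [ 0.8  1.3 88.2] tilt [-0.001 -0.    -1.   ]
```

```bash
python3 -m inch '1 1 10 0 0 0; 0 0 12 0 0 0; 0 0 12 0 0 0; 0 0 12 0 0 0; 0 0 12 0 0 0; 0 0 12 0 0 0; 0 0 10 0 0 0; 0 0 5 0 0 0; 0 0 3 0 0 0; 0 0 0 0 0 0' | sed -n '2p'
python3 -c "
from h import *
to((626.5,109.5,76))
a=cap('top','t3')['image'][140:260,200:340];b=cap('side','s3')['image'][120:240,230:370]
cv2.imwrite('pics/c3.png',cv2.resize(np.hstack([a,b]),None,fx=2.8,fy=2.8,interpolation=2)[...,::-1])"
```

```text
eef_pos: [626.6, 110.1, 76.5]
t 11.0833 pos [626.6 110.1  76.5] f [0.4 0.4 0.7] tool shift [-0.2 -0.5  0.5] tilt [-0.001  0.    -1.   ]
```

View pics/c3.png

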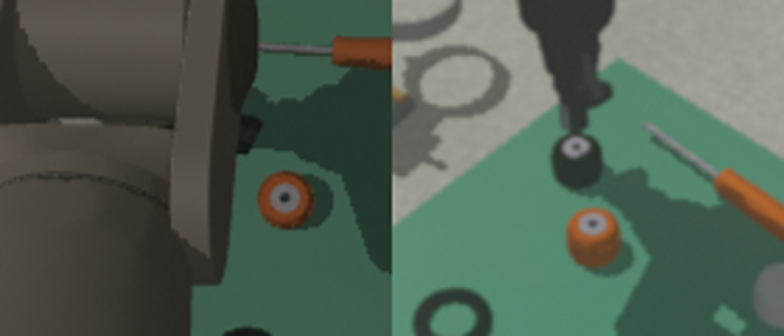

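The side half shows the fingertips at (573,130), right above the black knob's disc at (575,147) with a gap between them. Dwell 2.5 s, then lift.

```bash

python3 -m inch '0 0 0 0 0 0; 0 0 0 0 0 0; 0 0 0 0 0 0; 0 0 0 0 0 0; 0 0 0 0 0 0; 0 0 0 0 0 0; 0 0 0 0 0 0; 0 0 0 0 0 0; 0 0 0 0 0 0; 0 0 0 0 0 0' >/dev/null
python3 -m inch '0 0 0 0 0 0; 0 0 0 0 0 0; 0 0 0 0 0 0; 0 0 0 0 0 0; 0 0 0 0 0 0; 0 0 0 0 0 0; 0 0 0 0 0 0; 0 0 0 0 0 0; 0 0 0 0 0 0; 0 0 0 0 0 0' >/dev/null
python3 -m inch '0 0 0 0 0 0; 0 0 0 0 0 0; 0 0 0 0 0 0; 0 0 0 0 0 0; 0 0 0 0 0 0; 0 0 0 0 0 0; 0 0 0 0 0 0; 0 0 0 0 0 0; 0 0 0 0 0 0; 0 0 0 0 0 0' >/dev/null
python3 -m inch '0 0 -12 0 0 0; 0 0 -15 0 0 0; 0 0 -15 0 0 0; 0 0 -15 0 0 0; 0 0 -15 0 0 0; 0 0 -15 0 0 0; 0 0 -10 0 0 0; 0 0 -5 0 0 0; 0 0 0 0 0 0; 0 0 0 0 0 0' | sed -n '2p'
python3 -c "
from h import *
e=ray('t0',(204.5,220),64);b=ray('t0',(187.5,222),64);print(e,b,(e+b)/2)
to((548,251,170))"
```

```text
eef_pos: [626.5, 110.0, 178.6]
[550.00960176 238.88013615  64.        ] [545.84965315 273.82616705  64.        ] [547.92962746 256.3531516   64.        ]
t 14.5167 pos [626.5 110.  178.6] f [-0.4  0.9 -0.7] tool shift [129.5  96.2   8.7] tilt [-0.001 -0.    -1.   ]
```

```bash

python3 -m inch '13 10 0 0 0 0; 16 12 0 0 0 0; 16 12 0 0 0 0; 16 12 0 0 0 0; 16 12 0 0 0 0; 16 12 0 0 0 0; 16 12 0 0 0 0; 13 10 0 0 0 0; 6 4 0 0 0 0; 2 2 0 0 0 0'|sed -n 2p
python3 -m inch '0 0 0 0 0 0; 0 0 12 0 0 0; 0 0 12 0 0 0; 0 0 10 0 0 0; 0 0 6 0 0 0; 0 0 0 0 0 0; 0 0 0 0 0 0; 0 0 0 0 0 0; 0 0 0 0 0 0; 0 0 0 0 0 0'|sed -n '2p;4p'
python3 -c "
from h import *
to((548,253,116))
a=cap('top','t4')['image'][150:270,110:250];b=cap('side','s4')['image'][80:200,160:300]
cv2.imwrite('pics/c4.png',cv2.resize(np.hstack([a,b]),None,fx=2.8,fy=2.8,interpolation=2)[...,::-1])"
```

```text
eef_pos: [547.3, 254.1, 178.4]
eef_pos: [548.7, 252.9, 139.5]
force: [-0.1, 0.5, 0.6]
t 16.1833 pos [548.7 252.9 139.5] f [-0.1  0.5  0.6] tool shift [ 0.7 -0.2 23.5] tilt [ 0.001  0.    -1.   ]
```

View pics/c4.png

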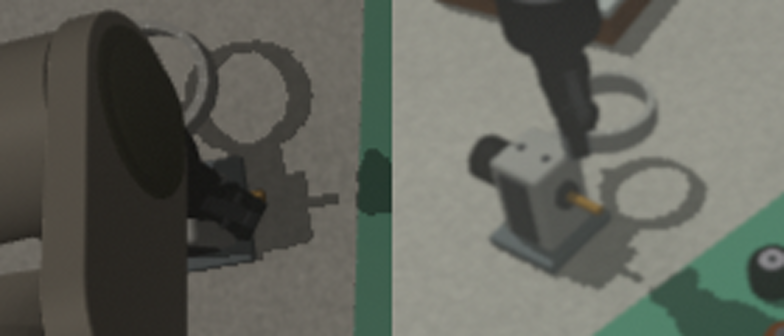

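The fingertips (side half, (578,155)) are straight above the shaft at (585,200), clear of the block. I'll lower them to about 3 cm above it.

```bash

python3 -m inch '0 0 5 0 0 0; 0 0 6 0 0 0; 0 0 6 0 0 0; 0 0 4 0 0 0; 0 0 1 0 0 0; 0 0 0 0 0 0; 0 0 0 0 0 0; 0 0 0 0 0 0; 0 0 0 0 0 0; 0 0 0 0 0 0'
python3 -m inch '0 0 0 0 0 0; 0 0 0 0 0 0; 0 0 0 0 0 0; 0 0 0 0 0 0; 0 0 0 0 0 0; 0 0 0 0 0 0; 0 0 0 0 0 0; 0 0 0 0 0 0; 0 0 0 0 0 0; 0 0 0 0 0 0'|sed -n '2p;4p'
python3 -c "
from h import *
to((548,253,117)); print(ctrl.finish_job())"
```

```text
time_s: 17.12
eef_pos: [548.6, 252.8, 117.2]
ee_rot: [0.0, 0.21, 0.978, 0.0]
force: [-0.1, 0.4, 0.6]
grip_width: -0.001
grip_force: 0.0
eef_pos: [548.5, 252.8, 117.0]
force: [0.1, -0.0, -0.3]
t 17.95 pos [548.5 252.8 117. ] f [ 0.1 -0.  -0.3] tool shift [ 0.5 -0.  -0. ] tilt [-0. -0. -1.]
the job is handed in; nothing more can be done
None
```

I pressed the record button fully, pointed at the loose black knob for about 2.5 s, and handed the job in at about 18 s with the fingertips still about 3 cm above the middle of the brass shaft; no contact with the knob, carriage or other parts was seen, and no verdict came back.

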